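# Clamp the carving blank with the swing strap

## Task

Clamp the wooden block on the carving board: with a finger, push the raised steel strap round sideways until it is against its stop, with its foot over the block, and then push the wooden-handled cam lever fully down so that the foot presses on the block. Only push, do not pick anything up, and leave the block where it sits and the other things undisturbed.

Things in the scene. Friction and masses are not known exactly. Their poses are not given: they have to be found in the camera images.
- fixture: the carving board, fixed to the bench: dark wood 240 x 260 x 22 mm thick. Origin: centre of its underside; x, y along the 240 and 260 mm edges, z up. Steel post (pivot; 22 mm diameter, 36 mm collar) at x +20, y +80 mm. The block lies at about x +20, y -55 mm; mid-brown wood fences, 16 mm above the board, stand along its +x and -y sides.
- strap (a joint): swing angle (rad) of the clamp strap about the vertical post axis. 0: against its stop (a small pin by the post), pointing from the post along the board's -y, foot over the block; grows (to 1.6) as it turns clockwise seen from above, away from the block to the board's -x side. Starts at 0.75 to 1.35. Stays where it is left; about 2 N at its end swings it.
- strap_end (a point): middle of the strap's free end, on its top face, 165 mm from the post axis. The strap is a flat steel bar 30 mm wide and 10 mm thick, also reaching 20 mm behind the axis; underside 106, top 116 mm above the bench while the lever is up. A 22 mm round nut, 12 mm high, stands on it over the foot.
- cam_lever (a joint): angle (rad) of the cam lever about a level axle across the strap. 0: raised, leaning 70 degrees above level, towards the strap's free end; grows as it is pushed down; 1.22: fully down, level above the strap, pointing to its free end. Starts at 0 to 0.15, stays where left, needs about 3 to 5 N at the handle. It lowers strap and foot by 12 mm; the foot meets the block after 8 mm.
- lever_hinge (a point): centre of the lever's axle, on the post axis, 136 mm above the bench; turns with the strap
- lever_end (a point): middle of the lever's outer end face, 115 mm from the axle. The lever's outer 62 mm is a pale wood handle 30 mm wide and 14 mm thick, centred on the line from the axle
- foot: the sprung rubber foot (3 N per mm) hanging under the strap, a disc of 26 mm diameter 9 mm thick, 135 mm from the post axis. Origin: centre of its underside, 82 mm above the bench while the lever is up
- blank: the loose wooden carving block 70 x 60 x 52 mm high on the board, its top 74 mm above the bench. Origin: centre of its underside, z up; x and y along the 70 and 60 mm sides
- rabbit: small carved wooden rabbit, 52 x 32 mm, 57 mm high, loose on the board behind the post. Origin: centre of its underside. Leave alone
- log: upright round log, 68 mm diameter, 85 mm high, loose on the bench. Origin: centre of its underside. Leave alone
- chisel: loose chisel lying on the bench, 221 mm long, 17 mm high. Origin: on its underside, 100 mm from the handle's end; x towards the blade. Leave alone
There are look-alikes about, which are no part of the job. Leave any turquoise or white look-alike of the blank alone.

How it is judged:
By the outcome, as a careful person would: the job done as asked, in the order asked, and still so for the second after the job is handed in, with the robot touching nothing.
It also fails if it takes over 54 s, if anything falls off the work surface, if the arm or the gripper's body presses on something with over 40 N, if the wrist force passes 120 N, or if a joint passes its speed limit or range.

## Robot

A 6-joint arm with a two-finger parallel gripper is mounted at the origin on the work surface. World frame = base frame: x ahead of the robot, y to its left, z up, the work surface at z = 0. Lengths are in m, angles in degrees, forces in N, time in s.
With the tool pointing down it reaches from about 0.35 to 0.875 m from the base axis. Payload 4.2 kg.
Tool frame: the origin (TCP) lies on the centre line of the jaws, within the pads' length; the fingertips stand 22 mm ahead of it and the grasp point (between the pads) lies 3 mm ahead of it (r.tcp_to_tips is the distance from the TCP to the fingertips, in m); z points along the fingers, y is the line along which they close (so a half turn about z gives the same grasp; the last joint's range is limited). The gripper opens to 87 mm and grips with 3 to 60 N. Pads are 19 mm wide; open, the fingers measure 117 mm over their backs; the gripper's body (75 mm by 190 mm) begins 51 mm behind the grasp point.
Start: joints at [-49.928, 22.042, 0.453, 0, -68.411, -14.817], TCP at [0.267, -0.565, 0.245] pointing down, gripper open.
Joint ranges: [-179.83, 179.83], [-69.29, 118.12], [-61.27, 80.66], [-181.25, 117.63], [-171.15, -9.14], [-177.46, 177.46]. Speed limits (degrees/s): [159.86, 159.86, 180, 180, 180, 180].

## Interface

Orientations are given as a 3x3 rotation matrix whose columns are the frame's x, y, z axes.
In Python, from station import r gives the robot as it stands.
- The arm moves only by the tool apply_moves, never from a script. Its argument "plan" is a list of rows, each an object with "grip": the opening, from 0 (shut) to 1 (fully open); "offset": the shift along the tool's x, y, z in cm, a list of three; "spin": the turn about the tool's z in rad. A call has 1 to 5 rows; each row is the pose to reach, as a shift and turn from the pose commanded when the call began, along the tool's axes at that moment; what a row does not reach only later rows make up. A row lasts 1/10 s, in which the tool goes at most 50 mm and 8.59 degrees, less where a joint would pass 70% of its speed; a pose out of reach is approached as far as the arm can. A call with a gripper value outside its range is refused whole. The fingers move at their own pace and stop on an object; the grip force is fixed at half the most. Time passes only in rows, so rows that repeat a pose let the fingers close. It gives the time, the measured TCP pose, the force, the opening and the grip force at its end, in the units of the state.
- r.sense(): the state, without advancing time (a new reading comes with each control period).
- r.capture(name): name is "side" or "top" or "wrist"; returns a dict with "img" (480x640x3 uint8, blue, green, red), "depth" (480x640 float32, m along the optical axis (not along the pixel's ray), 0 where there is no reading), "mtx" (3x3 intrinsics, pixels), "dist_coeffs" ([k1, k2, p1, p2, k3] as OpenCV has them; the pictures are not rectified), "R" (3x3) and "t" (3): a world point X has camera coordinates R X + t. Camera axes: x right, y down, z forward; pixel columns grow to the right and rows downward; lengths in m; the calibration is good to about 2 mm. A picture is of the moment at which its call begins.
- r.finish_job(): hands the job in; it is judged then, once.
The state is a dict: "time_s": time; "joints": joint angles; "joint_velocities": joint speeds; "effort": joint torques, N m; "tcp_pos": TCP position; "ee_rot": TCP orientation; "wrist_force": force on the tool from outside, world axes, zero at the start; "moment": the same for the moment, N m; "gripper_width": opening from 0.0 (shut) to 1.0 (fully open); "gripper_force": force on a finger pad.
Only numpy, scipy, OpenCV 4.12 (cv2) and the standard library are available. Lean on these libraries where they do the work, as an engineer would, in place of code of your own. Each camera call takes 0.05 s, during which the arm holds its last target. There are 200 camera calls.

## Working session

There is one attempt and no reset: what is moved stays moved. The work goes in short steps, Python scripts to look and compute and a tool call to move; the robot and the scene stay as the last step left them, time stands still between calls to the robot, and variables do not carry over. Pictures are saved under pics/ and viewed, at most 10 in all, crops included, and the job is handed in when it is done.

Besides the shell and the picture viewer there is one more tool, called after ">>>" as name(argument=value, ...) on one line, values as JSON. apply_moves: Moves the arm, as the interface text tells. Its arguments: {"type":"object","properties":{"plan":{"type":"array"}},"required":["plan"]}

```bash
mkdir -p pics; ls
cat > h.py <<'E'
import numpy as np, cv2
from station import r
def pts(c,uv,z=None):
    uv=np.array(uv,float).reshape(-1,1,2)
    n=cv2.undistortPoints(uv,c["mtx"],c["dist_coeffs"]).reshape(-1,2)
    R=np.array(c["R"]);t=np.array(c["t"]);o=-R.T@t
    d=np.c_[n,np.ones(len(n))]@R
    if z is None:
        p=uv.reshape(-1,2).round().astype(int)
        s=c["depth"][p[:,1],p[:,0]]
    else: s=(z-o[2])/d[:,2]
    return o+d*s[:,None]
E
python3 - <<'E'
from h import *
import pickle
for n in("top","side"):
    c=r.capture(n);cv2.imwrite(f"pics/{n}0.png",c["img"]);pickle.dump(c,open(n+".pkl","wb"))
    print(n,-np.array(c["R"]).T@c["t"])
print(r.sense())
E
```

```text
pics
top [ 0.55531224 -0.01531481  1.22955502]
side [0.42985112 0.90616512 0.8186863 ]
{'time_s': 0.1, 'joints': array([-4.99293300e+01,  2.20860485e+01,  3.89132282e-01, -2.35264094e-02,
       -6.84125672e+01, -1.48172119e+01]), 'joint_velocities': array([-0.0141084 , -0.10388477,  0.03638147, -0.02114754,  0.00131621,
        0.05247975]), 'effort': array([-3.49989723e-04, -3.91689706e+01,  1.87935930e+01,  4.23187315e+00,
        1.34976214e-02, -6.68655275e-05]), 'tcp_pos': array([ 0.26644941, -0.56481901,  0.24358724]), 'ee_rot': array([[-9.04493939e-01, -4.26485446e-01, -9.37871562e-04],
       [-4.26486460e-01,  9.04492334e-01,  1.70803836e-03],
       [ 1.19844137e-04,  1.94489987e-03, -9.99998101e-01]]), 'wrist_force': array([ 0.08814018, -0.73427695,  0.51981431]), 'moment': array([-0.03336699, -0.04730585, -0.07423012]), 'gripper_force': 0.0, 'gripper_width': 1.000531975596002}
```

View pics/top0.png

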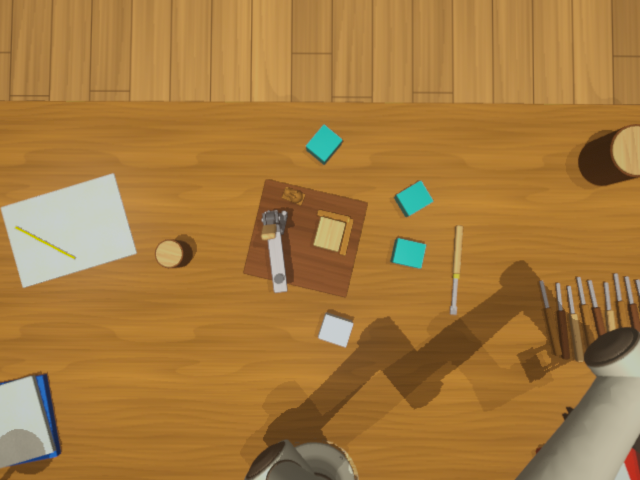

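View pics/side0.png

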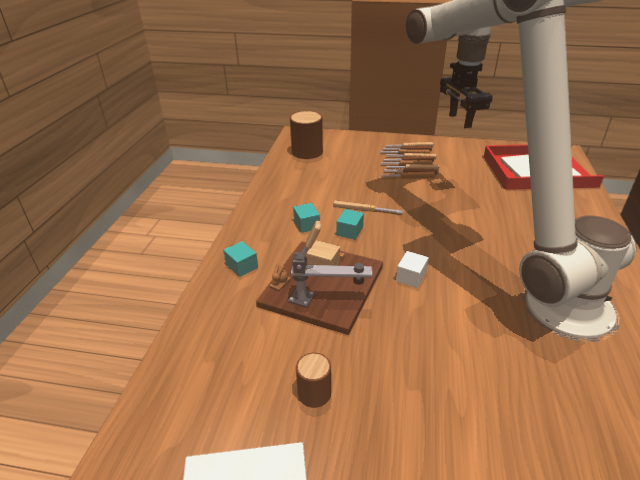

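The top view shows the board with corners at about (266,180), (367,203), (347,297) and (244,272). The post is near (272,218), the strap end near (280,290) and the block near (331,234). The side view confirms the raised lever and strap. Next I'll measure these.

Run:
```python
from h import *
import pickle
c=pickle.load(open("top.pkl","rb"))
cv2.imwrite("pics/crop1.png",cv2.resize(c["img"][170:310,235:380],None,fx=4,fy=4,interpolation=cv2.INTER_CUBIC))
P=pts(c,[(266,180),(367,203),(347,297),(244,272)],.022);print(P.round(4))
o=P.mean(0)
ex=P[[0,1]].mean(0)-P[[2,3]].mean(0); ey=P[[0,3]].mean(0)-P[[1,2]].mean(0)
print(np.linalg.norm(ex),np.linalg.norm(ey))
# board +x direction = ex, +y = ey
a=np.arctan2(ex[1],ex[0]);b=np.arctan2(ey[1],ey[0])-np.pi/2;yaw=(a+b)/2;print("yaw",np.degrees([a,b]))
R=np.array([[np.cos(yaw),-np.sin(yaw)],[np.sin(yaw),np.cos(yaw)]])
post=o[:2]+R@[.02,.08];blk=o[:2]+R@[.02,-.055];print("post",post,"blk",blk)
E_=pts(c,[(280,290.5)],.116)[0];print("strap end",E_, np.linalg.norm(E_[:2]-post))
l=R.T@(E_[:2]-post);print("angle",np.arctan2(-l[0],-l[1]))
```

```text
[[ 0.745   0.1206  0.022 ]
 [ 0.6898 -0.1288  0.022 ]
 [ 0.4587 -0.0806  0.022 ]
 [ 0.5181  0.1722  0.022 ]]
0.23440216907519906 0.25754512417051617
yaw [-12.27461767 -12.856729  ]
post [0.63981529 0.09458489] blk [ 0.61044489 -0.03718149]
strap end [0.47981933 0.07579444 0.116     ] 0.16109559410829696
angle 1.2345762265189852
```

View pics/crop1.png

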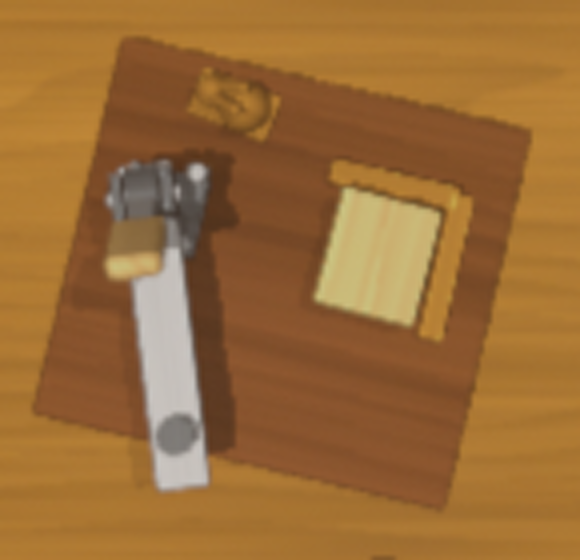

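The crop shows the strap pointing down the picture with its nut near (279,278), and the lever leaning over it near the post. The stop pin is to the right of the post. By calculation, the strap angle is about 1.23 and the post is at (0.640, 0.095). I'll close the gripper and travel high to the strap's +y side.

>>> apply_moves(plan=[{"grip": 0,"offset": [-3.3,3.6,0],"spin": 0},{"grip": 0,"offset": [-6.6,7.1,0],"spin": 0},{"grip": 0,"offset": [-9.8,10.7,0],"spin": 0},{"grip": 0,"offset": [-13.1,14.2,0],"spin": 0},{"grip": 0,"offset": [-16.4,17.8,0],"spin": 0}])

```text
time_s: 0.6
tcp_pos: [0.339, -0.3325, 0.2442]
ee_rot: [[-0.905, -0.426, -0.0], [-0.426, 0.905, 0.0], [0.0, 0.0, -1.0]]
wrist_force: [1.3, -0.3, 0.4]
gripper_width: 0.628
gripper_force: 0.0
```

>>> apply_moves(plan=[{"grip": 0,"offset": [-3.3,3.6,0],"spin": 0},{"grip": 0,"offset": [-6.6,7.1,0],"spin": 0},{"grip": 0,"offset": [-9.8,10.7,0],"spin": 0},{"grip": 0,"offset": [-13.1,14.2,0],"spin": 0},{"grip": 0,"offset": [-16.4,17.8,0],"spin": 0}])

```text
time_s: 1.1
tcp_pos: [0.4113, -0.1014, 0.2446]
ee_rot: [[-0.904, -0.427, 0.0], [-0.427, 0.904, 0.0], [-0.0, 0.0, -1.0]]
wrist_force: [1.3, -0.2, 0.9]
gripper_width: 0.169
gripper_force: 0.0
```

>>> apply_moves(plan=[{"grip": 0,"offset": [-3.3,3.6,0],"spin": -0.1},{"grip": 0,"offset": [-6.6,7.1,0],"spin": -0.2},{"grip": 0,"offset": [-9.8,10.7,0],"spin": -0.29},{"grip": 0,"offset": [-13.1,14.2,0],"spin": -0.29},{"grip": 0,"offset": [-16.3,17.8,0],"spin": -0.29}])

```text
time_s: 1.6
tcp_pos: [0.4829, 0.1292, 0.2444]
ee_rot: [[-0.744, -0.668, -0.0], [-0.668, 0.744, -0.0], [0.0, 0.0, -1.0]]
wrist_force: [1.5, -1.1, 0.2]
gripper_width: 0.002
gripper_force: 0.0
```

>>> apply_moves(plan=[{"grip": 0,"offset": [0,0,0],"spin": 0},{"grip": 0,"offset": [0,0,0],"spin": 0}])

```text
time_s: 1.8
tcp_pos: [0.4825, 0.128, 0.2437]
ee_rot: [[-0.743, -0.669, -0.002], [-0.669, 0.743, -0.001], [0.002, 0.001, -1.0]]
wrist_force: [1.0, 0.1, 0.0]
gripper_width: 0.006
gripper_force: 0.0
```

>>> apply_moves(plan=[{"grip": 0,"offset": [0,0,3],"spin": 0},{"grip": 0,"offset": [0,0,6],"spin": 0},{"grip": 0,"offset": [0,0,9],"spin": 0},{"grip": 0,"offset": [0,0,11.5],"spin": 0},{"grip": 0,"offset": [0,0,12.4],"spin": 0}])

```text
time_s: 2.3
tcp_pos: [0.4809, 0.1249, 0.1183]
ee_rot: [[-0.746, -0.666, -0.005], [-0.666, 0.746, -0.003], [0.005, 0.001, -1.0]]
wrist_force: [0.2, -0.9, 0.5]
gripper_width: 0.007
gripper_force: 0.0
```

Run:
```python
from h import *
s=r.sense();p=s["tcp_pos"];T=s["ee_rot"];print(p,s["wrist_force"])
yaw=np.radians(-12.5);R=np.array([[np.cos(yaw),-np.sin(yaw)],[np.sin(yaw),np.cos(yaw)]])
post=np.array([.640,.0946])
for th in np.r_[1.35,1.25:-.06:-.1]:
    d=R@[-np.sin(th),-np.cos(th)];n=np.array([d[1],-d[0]])
    ext=.0095*abs(n@T[:2,0])+.015*abs(n@T[:2,1])
    w=post+.150*d+n*(.015+ext)
    print(round(th,2),w.round(3),((w-p[:2])@T[:2,:2]*100).round(1))
c=r.capture("side");cv2.imwrite("pics/side1.png",c["img"][200:360,220:440].repeat(3,0).repeat(3,1))
```

```text
[0.4809232  0.12490858 0.11830284] [ 0.20061818 -0.92181155  0.45007791]
1.35 [0.49  0.127] [-0.8 -0.5]
1.25 [0.487 0.112] [ 0.4 -1.4]
1.15 [0.486 0.096] [ 1.5 -2.5]
1.05 [0.487 0.081] [ 2.5 -3.7]
0.95 [0.489 0.065] [ 3.3 -5. ]
0.85 [0.493 0.05 ] [ 4.1 -6.4]
0.75 [0.499 0.035] [ 4.6 -7.9]
0.65 [0.506 0.021] [ 5.1 -9.4]
0.55 [0.514 0.008] [  5.3 -10.9]
0.45 [ 0.522 -0.004] [  5.5 -12.4]
0.35 [ 0.532 -0.015] [  5.5 -13.8]
0.25 [ 0.543 -0.025] [  5.3 -15.3]
0.15 [ 0.556 -0.034] [  5.  -16.8]
0.05 [ 0.569 -0.041] [  4.5 -18.2]
-0.05 [ 0.583 -0.048] [  3.9 -19.7]
```

View pics/side1.png

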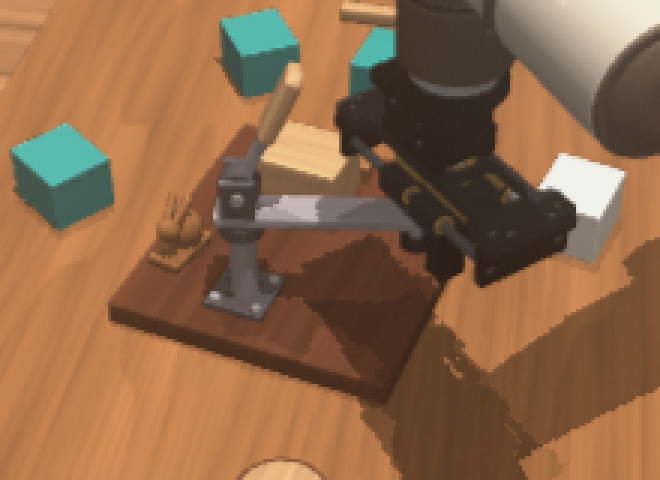

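The side crop shows the closed finger standing on the camera side of the strap, near its free end at about (365,285) in the full image. The body is clear of the lever. Now I'll push along the arc.

>>> apply_moves(plan=[{"grip": 0,"offset": [0.4,-1.0,0],"spin": 0},{"grip": 0,"offset": [0.9,-1.9,0],"spin": 0},{"grip": 0,"offset": [1.5,-2.5,0],"spin": 0},{"grip": 0,"offset": [2.0,-3.1,0],"spin": 0},{"grip": 0,"offset": [2.5,-3.7,0],"spin": 0}])

```text
time_s: 2.85
tcp_pos: [0.4896, 0.0825, 0.1214]
ee_rot: [[-0.745, -0.667, 0.002], [-0.667, 0.745, 0.001], [-0.002, -0.001, -1.0]]
wrist_force: [0.4, 2.4, 1.1]
gripper_width: 0.006
gripper_force: 0.7
```

>>> apply_moves(plan=[{"grip": 0,"offset": [0.4,-0.7,0],"spin": 0},{"grip": 0,"offset": [0.8,-1.3,0],"spin": 0},{"grip": 0,"offset": [1.2,-2.0,0],"spin": 0},{"grip": 0,"offset": [1.6,-2.7,0],"spin": 0},{"grip": 0,"offset": [2.1,-4.2,0],"spin": 0}])

```text
time_s: 3.35
tcp_pos: [0.5012, 0.0374, 0.1204]
ee_rot: [[-0.744, -0.668, -0.001], [-0.668, 0.744, 0.0], [0.0, 0.0, -1.0]]
wrist_force: [1.2, 1.5, 0.2]
gripper_width: 0.006
gripper_force: 0.7
```

>>> apply_moves(plan=[{"grip": 0,"offset": [0.3,-0.8,0],"spin": 0},{"grip": 0,"offset": [0.5,-1.5,0],"spin": 0},{"grip": 0,"offset": [0.6,-2.3,0],"spin": 0},{"grip": 0,"offset": [0.7,-3.0,0],"spin": 0},{"grip": 0,"offset": [0.8,-3.8,0],"spin": 0}])

```text
time_s: 3.85
tcp_pos: [0.521, 0.0037, 0.1204]
ee_rot: [[-0.744, -0.668, -0.0], [-0.668, 0.744, 0.0], [0.0, 0.0, -1.0]]
wrist_force: [-0.2, 1.5, -0.8]
gripper_width: 0.007
gripper_force: 0.8
```

>>> apply_moves(plan=[{"grip": 0,"offset": [0.1,-0.8,0],"spin": 0},{"grip": 0,"offset": [0.1,-1.4,0],"spin": 0},{"grip": 0,"offset": [0.0,-2.1,0],"spin": 0},{"grip": 0,"offset": [-0.1,-2.9,0],"spin": 0},{"grip": 0,"offset": [-0.3,-3.9,0],"spin": 0}])

```text
time_s: 4.35
tcp_pos: [0.5494, -0.0233, 0.1205]
ee_rot: [[-0.744, -0.668, -0.0], [-0.668, 0.744, 0.0], [0.0, 0.0, -1.0]]
wrist_force: [-1.2, 1.8, -1.0]
gripper_width: 0.006
gripper_force: 0.8
```

Run:
```python
from h import *
c=r.capture("side");cv2.imwrite("pics/side2.png",c["img"][200:360,220:440].repeat(3,0).repeat(3,1))
```

```text
(no output)
```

View pics/side2.png

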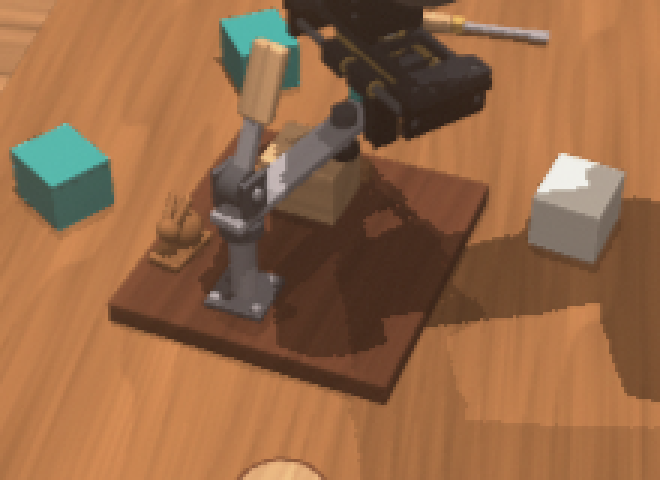

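The strap has followed the finger and its foot is now close to the block. I'll continue gently until it reaches the stop, watching the force.

>>> apply_moves(plan=[{"grip": 0,"offset": [-0.1,-0.8,0],"spin": 0},{"grip": 0,"offset": [-0.2,-1.5,0],"spin": 0},{"grip": 0,"offset": [-0.3,-2.2,0],"spin": 0},{"grip": 0,"offset": [-0.4,-2.7,0],"spin": 0},{"grip": 0,"offset": [-0.5,-3.0,0],"spin": 0}])

```text
time_s: 4.9
tcp_pos: [0.5731, -0.0424, 0.1205]
ee_rot: [[-0.745, -0.667, -0.0], [-0.667, 0.745, -0.0], [0.0, 0.0, -1.0]]
wrist_force: [-0.4, 1.1, 0.5]
gripper_width: 0.002
gripper_force: 0.7
```

>>> apply_moves(plan=[{"grip": 0,"offset": [-0.1,-0.2,0],"spin": 0},{"grip": 0,"offset": [-0.1,-0.4,0],"spin": 0},{"grip": 0,"offset": [-0.1,-0.4,0],"spin": 0}])

```text
time_s: 5.2
tcp_pos: [0.5763, -0.0444, 0.1205]
ee_rot: [[-0.745, -0.667, 0.0], [-0.667, 0.745, -0.0], [0.0, -0.0, -1.0]]
wrist_force: [-0.9, 0.5, -0.7]
gripper_width: 0.002
gripper_force: 0.3
```

>>> apply_moves(plan=[{"grip": 0,"offset": [-0.1,-0.3,0],"spin": 0},{"grip": 0,"offset": [-0.1,-0.3,0],"spin": 0},{"grip": 0,"offset": [-0.1,-0.3,0],"spin": 0}])

```text
time_s: 5.5
tcp_pos: [0.5791, -0.0459, 0.1206]
ee_rot: [[-0.745, -0.667, 0.0], [-0.667, 0.745, -0.0], [-0.0, -0.0, -1.0]]
wrist_force: [-0.2, -0.1, -0.6]
gripper_width: 0.005
gripper_force: 0.3
```

Run:
```python
from h import *
s=r.sense();print(s["wrist_force"])
c=r.capture("top");cv2.imwrite("pics/top2.png",cv2.resize(c["img"][170:310,235:380],None,fx=4,fy=4,interpolation=cv2.INTER_CUBIC))
```

```text
[-0.16223993 -0.06090606 -0.58148115]
```

View pics/top2.png

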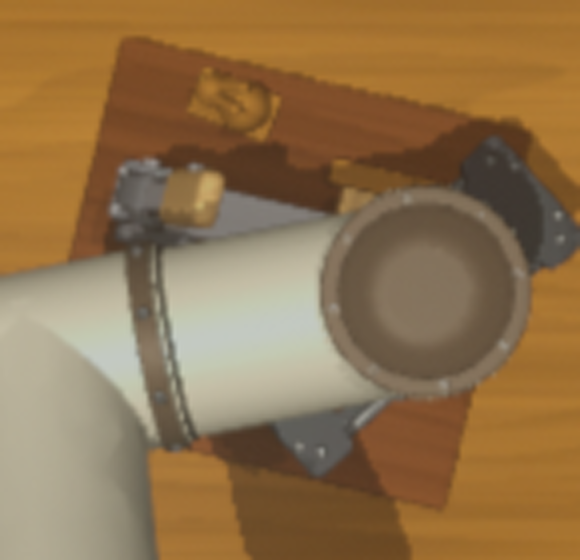

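The top crop shows the strap pointing to the block beneath the arm, nearly at its final angle, but no stop force yet. I'll keep going in small steps.

>>> apply_moves(plan=[{"grip": 0,"offset": [-0.1,-0.3,0],"spin": 0},{"grip": 0,"offset": [-0.1,-0.3,0],"spin": 0},{"grip": 0,"offset": [-0.1,-0.3,0],"spin": 0}])

```text
time_s: 5.85
tcp_pos: [0.5797, -0.0467, 0.1202]
ee_rot: [[-0.745, -0.667, -0.005], [-0.667, 0.745, 0.001], [0.003, 0.004, -1.0]]
wrist_force: [-6.4, 4.4, 2.4]
gripper_width: 0.008
gripper_force: 3.3
```

>>> apply_moves(plan=[{"grip": 0,"offset": [-0.1,-0.3,0],"spin": 0},{"grip": 0,"offset": [-0.1,-0.3,0],"spin": 0},{"grip": 0,"offset": [-0.1,-0.3,0],"spin": 0}])

```text
time_s: 6.15
tcp_pos: [0.5801, -0.0475, 0.1197]
ee_rot: [[-0.745, -0.667, -0.01], [-0.667, 0.745, 0.002], [0.006, 0.008, -1.0]]
wrist_force: [-10.9, 9.4, 5.7]
gripper_width: 0.006
gripper_force: 6.3
```

The force rose to about 15 N with no motion, so the strap is on its stop. I'll back off, rise and turn the tool in line with the strap.

>>> apply_moves(plan=[{"grip": 0,"offset": [0.6,0.8,0],"spin": 0},{"grip": 0,"offset": [2.3,3.2,0],"spin": 0},{"grip": 0,"offset": [2.3,3.2,-4.5],"spin": 0},{"grip": 0,"offset": [2.3,3.2,-9],"spin": 0},{"grip": 0,"offset": [2.3,3.2,-13.5],"spin": 0}])

```text
time_s: 6.65
tcp_pos: [0.5459, -0.0409, 0.2575]
ee_rot: [[-0.744, -0.668, 0.001], [-0.668, 0.744, -0.001], [-0.001, -0.002, -1.0]]
wrist_force: [1.3, 0.6, -0.5]
gripper_width: 0.005
gripper_force: 0.0
```

>>> apply_moves(plan=[{"grip": 0,"offset": [0,0,-4.5],"spin": -0.13},{"grip": 0,"offset": [0,0,-7],"spin": -0.26},{"grip": 0,"offset": [0,0,-7],"spin": -0.4},{"grip": 0,"offset": [0,0,-7],"spin": -0.52},{"grip": 0,"offset": [0,0,-7],"spin": -0.62}])

```text
time_s: 7.15
tcp_pos: [0.5463, -0.0409, 0.3263]
ee_rot: [[-0.214, -0.977, 0.002], [-0.977, 0.214, -0.0], [-0.0, -0.002, -1.0]]
wrist_force: [0.0, -0.0, -0.9]
gripper_width: 0.002
gripper_force: 0.0
```

Run:
```python
from h import *
s=r.sense();p=s["tcp_pos"];T=s["ee_rot"];print(p,s["joints"],T.round(3).tolist())
d=np.array([-.216,-.976])
post=np.array([.640,.0946])
w=post-.005*d;print(w,((w-p[:2])@T[:2,:2]*100).round(1))
c=r.capture("top");cv2.imwrite("pics/top3.png",cv2.resize(c["img"][170:310,235:380],None,fx=4,fy=4,interpolation=cv2.INTER_CUBIC))
c=r.capture("side");cv2.imwrite("pics/side3.png",c["img"][200:360,220:440].repeat(3,0).repeat(3,1))
```

```text
[ 0.54626177 -0.04086229  0.32626006] [ 1.27019958e+01  1.16658784e+01 -2.49731488e+00  3.62581971e-02
 -7.56998518e+01 -2.50804034e+01] [[-0.214, -0.977, 0.002], [-0.977, 0.214, -0.0], [-0.0, -0.002, -1.0]]
[0.64108 0.09948] [-15.7  -6.3]
```

View pics/side3.png

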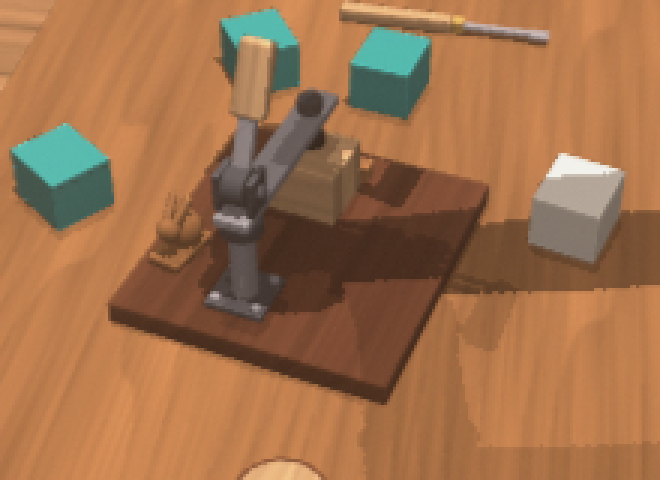

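The side crop shows the strap pointing over the block, with the foot above its top. The lever is still raised near (305,225) in the full image. I'll move behind the lever and come down.

>>> apply_moves(plan=[{"grip": 0,"offset": [-4.0,-1.6,0],"spin": 0},{"grip": 0,"offset": [-8.0,-3.2,0],"spin": 0},{"grip": 0,"offset": [-12.0,-4.8,0],"spin": 0},{"grip": 0,"offset": [-16.2,-6.3,0],"spin": 0},{"grip": 0,"offset": [-16.2,-6.3,0],"spin": 0}])

```text
time_s: 7.75
tcp_pos: [0.6449, 0.1078, 0.3232]
ee_rot: [[-0.217, -0.976, -0.001], [-0.976, 0.217, -0.0], [0.0, 0.001, -1.0]]
wrist_force: [-0.7, -0.3, -0.9]
gripper_width: 0.008
gripper_force: 0.0
```

>>> apply_moves(plan=[{"grip": 0,"offset": [0,0,3],"spin": 0},{"grip": 0,"offset": [0,0,6],"spin": 0},{"grip": 0,"offset": [0,0,8.2],"spin": 0},{"grip": 0,"offset": [0,0,8.2],"spin": 0}])

```text
time_s: 8.15
tcp_pos: [0.6409, 0.1029, 0.2397]
ee_rot: [[-0.221, -0.975, -0.007], [-0.975, 0.221, -0.002], [0.004, 0.007, -1.0]]
wrist_force: [0.0, 0.3, 0.0]
gripper_width: 0.004
gripper_force: 0.0
```

Run:
```python
from h import *
s=r.sense();p=s["tcp_pos"];T=s["ee_rot"];print(p,s["wrist_force"])
d=np.array([-.216,-.976]);post=np.array([.640,.0946])
r0=(p[:2]-post)@d; print(r0, (p[:2]-post)@T[:2,1])
# tip's front-lower corner on the handle's upper face, at s from the axle
for k in range(0,15):
    f=np.radians(70-5*k); s_=.095-.002*k*0
    q=s_*np.array([np.cos(f),np.sin(f)])+.007*np.array([-np.sin(f),np.cos(f)])
    cx=q[0]-.0095; tz=.136-.012*k/14+q[1]
    print(70-5*k,((cx-r0)*100).round(1),((p[2]-.022-tz)*100).round(1))
c=r.capture("side");cv2.imwrite("pics/side4.png",c["img"][200:360,220:440].repeat(3,0).repeat(3,1))
```

```text
[0.64088028 0.10287365 0.23967543] [0.01247462 0.30552778 0.00262976]
-0.008265218653042887 0.000966910176665477
70 2.5 -1.0
65 3.3 -0.7
60 4.0 -0.2
55 4.8 0.2
50 5.4 0.8
45 6.1 1.4
40 6.7 2.0
35 7.3 2.7
30 7.8 3.5
25 8.2 4.3
20 8.6 5.1
15 8.9 6.0
10 9.1 6.9
5 9.3 7.8
0 9.4 8.7
```

View pics/side4.png

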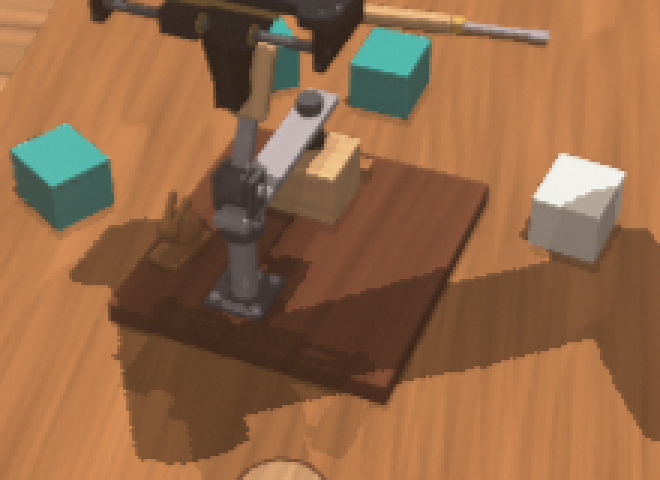

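The side crop shows the finger just behind the lever handle and in line with the strap. I'll push along the lever's arc.

>>> apply_moves(plan=[{"grip": 0,"offset": [1.5,0,-0.3],"spin": 0},{"grip": 0,"offset": [2.5,0,-0.4],"spin": 0},{"grip": 0,"offset": [3.3,0,-0.4],"spin": 0},{"grip": 0,"offset": [4.0,0,-0.2],"spin": 0},{"grip": 0,"offset": [4.8,0,0.2],"spin": 0}])

```text
time_s: 8.7
tcp_pos: [0.6328, 0.0567, 0.2424]
ee_rot: [[-0.218, -0.976, 0.003], [-0.976, 0.218, 0.001], [-0.002, -0.003, -1.0]]
wrist_force: [1.9, 2.1, 1.8]
gripper_width: 0.004
gripper_force: 1.1
```

>>> apply_moves(plan=[{"grip": 0,"offset": [0.6,0,0.6],"spin": 0},{"grip": 0,"offset": [1.3,0,1.2],"spin": 0},{"grip": 0,"offset": [1.9,0,1.8],"spin": 0},{"grip": 0,"offset": [2.5,0,2.5],"spin": 0},{"grip": 0,"offset": [3.0,0,3.3],"spin": 0}])

```text
time_s: 9.2
tcp_pos: [0.6257, 0.0269, 0.2081]
ee_rot: [[-0.218, -0.976, -0.0], [-0.976, 0.218, -0.0], [0.0, -0.0, -1.0]]
wrist_force: [-0.8, -0.5, 2.3]
gripper_width: 0.006
gripper_force: 1.1
```

>>> apply_moves(plan=[{"grip": 0,"offset": [0.4,0,0.8],"spin": 0},{"grip": 0,"offset": [0.8,0,1.6],"spin": 0},{"grip": 0,"offset": [1.0,0,2.5],"spin": 0},{"grip": 0,"offset": [1.1,0,3.4],"spin": 0},{"grip": 0,"offset": [1.2,0,4.2],"spin": 0}])

```text
time_s: 9.7
tcp_pos: [0.6228, 0.0155, 0.1656]
ee_rot: [[-0.218, -0.976, -0.001], [-0.976, 0.218, -0.001], [0.001, 0.001, -1.0]]
wrist_force: [-1.0, -3.3, 3.0]
gripper_width: 0.005
gripper_force: 1.9
```

Run:
```python
from h import *
c=r.capture("side");cv2.imwrite("pics/side5.png",c["img"][200:360,220:440].repeat(3,0).repeat(3,1))
```

```text
(no output)
```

View pics/side5.png

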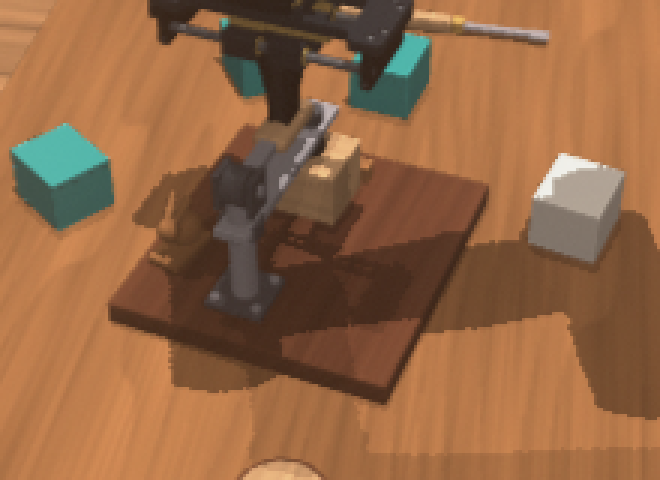

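The lever is nearly level above the strap. I'll press on down until it hits its end.

>>> apply_moves(plan=[{"grip": 0,"offset": [0,0,0.3],"spin": 0},{"grip": 0,"offset": [0,0,0.6],"spin": 0},{"grip": 0,"offset": [0,0,0.6],"spin": 0}])

```text
time_s: 10.05
tcp_pos: [0.6231, 0.0156, 0.1649]
ee_rot: [[-0.217, -0.976, 0.001], [-0.976, 0.217, -0.002], [0.001, -0.002, -1.0]]
wrist_force: [-7.9, -1.1, 20.6]
gripper_width: 0.004
gripper_force: 10.5
```

>>> apply_moves(plan=[{"grip": 0,"offset": [0,0,0.3],"spin": 0},{"grip": 0,"offset": [0,0,0.5],"spin": 0},{"grip": 0,"offset": [0,0,0.5],"spin": 0}])

```text
time_s: 10.35
tcp_pos: [0.6233, 0.0155, 0.1644]
ee_rot: [[-0.215, -0.977, 0.004], [-0.977, 0.215, -0.003], [0.002, -0.004, -1.0]]
wrist_force: [-14.2, 0.1, 37.2]
gripper_width: 0.008
gripper_force: 18.7
```

It's at a hard stop: the tip is at z 0.142, so the lever is level. Now I'll lift off vertically and check.

>>> apply_moves(plan=[{"grip": 0,"offset": [0,0,-1.2],"spin": 0},{"grip": 0,"offset": [0,0,-3],"spin": 0},{"grip": 0,"offset": [0,0,-7],"spin": 0},{"grip": 0,"offset": [0,0,-11],"spin": 0},{"grip": 0,"offset": [0,0,-15],"spin": 0}])

```text
time_s: 10.85
tcp_pos: [0.6225, 0.0167, 0.3053]
ee_rot: [[-0.218, -0.976, -0.003], [-0.976, 0.218, 0.001], [-0.0, 0.003, -1.0]]
wrist_force: [1.1, 0.2, -0.9]
gripper_width: 0.004
gripper_force: 0.0
```

>>> apply_moves(plan=[{"grip": 0,"offset": [4,4,-1],"spin": 0},{"grip": 0,"offset": [7,7,-2],"spin": 0},{"grip": 0,"offset": [10,10,-2],"spin": 0},{"grip": 0,"offset": [13,13,-2],"spin": 0},{"grip": 0,"offset": [16,16,-2],"spin": 0}])

```text
time_s: 11.35
tcp_pos: [0.4302, -0.1053, 0.3243]
ee_rot: [[-0.218, -0.976, -0.002], [-0.976, 0.218, 0.001], [-0.001, 0.002, -1.0]]
wrist_force: [0.0, 0.1, 0.4]
gripper_width: 0.005
gripper_force: 0.0
```

>>> apply_moves(plan=[{"grip": 0,"offset": [4,0,0],"spin": 0},{"grip": 0,"offset": [8,0,0],"spin": 0},{"grip": 0,"offset": [12,0,0],"spin": 0},{"grip": 0,"offset": [16,0,0],"spin": 0},{"grip": 0,"offset": [16,0,0],"spin": 0}])

```text
time_s: 11.85
tcp_pos: [0.396, -0.2638, 0.3239]
ee_rot: [[-0.224, -0.975, -0.002], [-0.975, 0.224, 0.001], [-0.001, 0.003, -1.0]]
wrist_force: [-0.3, -0.0, -0.4]
gripper_width: 0.005
gripper_force: 0.0
```

Run:
```python
from h import *
print(r.sense()["tcp_pos"],r.sense()["wrist_force"])
a=r.capture("top")["img"][170:310,235:380];b=r.capture("side")["img"][200:340,220:400]
cv2.imwrite("pics/end.png",cv2.resize(np.hstack([a,b]),None,fx=2.4,fy=2.4,interpolation=cv2.INTER_CUBIC))
```

```text
[ 0.39602418 -0.26382236  0.32387109] [-0.25887803 -0.00313467 -0.37044365]
```

View pics/end.png

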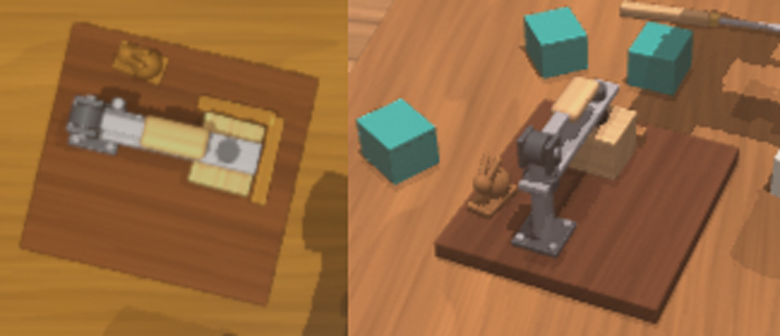

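The final views show the strap on its stop over the block and the lever level. The block is still within its fences and the rabbit is undisturbed. I'm handing the job in.

```bash
python3 -c "
from station import r
print(r.finish_job())"
```

```text
the job is handed in; nothing more can be done
None
```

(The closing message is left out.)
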